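Slide the slate board out over the shelf edge

ROBOT

A 6-joint arm with a two-finger parallel gripper is mounted at the origin on the work surface. World frame = base frame: x ahead of the robot, y to its left, z up, the work surface at z = 0. Lengths are in m, angles in rad, forces in N, time in s.
With the tool pointing down it reaches from about 0.4 to 0.925 m from the base axis. Payload 12.5 kg.
Tool frame: the origin (TCP) lies on the mounting face of the last link; the fingertips stand 190 mm ahead of it and the grasp point (between the pads) lies 171 mm ahead of it; z points along the fingers, y is the line along which they close (so a half turn about z gives the same grasp; the last joint's range is limited). The gripper opens to 95 mm and grips with 3 to 60 N. Pads are 20 mm wide; open, the fingers measure 119 mm over their backs; the gripper's body (75 mm by 180 mm) begins 59 mm behind the grasp point.
Start: joints at [-1.317, 0.491, 1.559, -0, 1.092, -0.106], TCP at [0.22, -0.585, 0.405] pointing down, gripper open.
Joint ranges: [-3.1, 3.1], [-0.84, 2.19], [0.05, 2.79], [-1.13, 4.28], [0.06, 2.93], [-2.69, 2.69]. Speed limits (rad/s): [2.22, 2.22, 2.79, 3.14, 3.14, 3.14].

INTERFACE

Orientations are given as a rotation vector (axis times angle).
In Python, from workcell import env gives the robot as it stands. The module is installed in compiled form; this text tells all that it offers.
- The arm moves only by the tool arm_command, never from a script. Its argument "targets" is a list of rows, each an object with "travel": the shift along the tool's x, y, z normalised to -1 to 1, where 1 is 3 cm, a list of three; "dr": the turn, a rotation vector about the tool's x, y, z normalised to -1 to 1, where 1 is 4 degrees, a list of three; "gripper": the finger opening in mm, from 0 to 95.1. In form: [{"travel": [tx, ty, tz], "dr": [wx, wy, wz], "gripper": gripper}, ...]. A call has 1 to 5 rows; each row shifts and turns the commanded pose from where the row before left it, along the tool's axes as they then stand; what a row does not reach is not made up. A row lasts 1/10 s, in which the tool goes at most 50 mm and 8.59 degrees, less where a joint would pass 70% of its speed; a pose out of reach is approached as far as the arm can. A call with a number of a shift or a turn outside -1 to 1 is refused whole. A call with a gripper value outside its range is refused whole. The fingers move at their own pace and stop on an object; "squeeze" is the grip in N (left out, the last holds). Time passes only in rows, so rows that do not move let the fingers close. It gives the time, the measured TCP pose, the force, the opening and the grip force at its end, in the units of the state.
- env.read_state(): the state, without advancing time (a new reading comes with each control period).
- env.snapshot(name): name is "scene" or "top" or "wrist"; returns the picture (384x512x3 uint8, blue, green, red); there is no depth.
- env.camera_info(name): a dict with "fovy" (degrees; the focal length in pixels is half the picture's height over the tangent of half this angle, whatever the lens; pixels are square), "cx", "cy" (the principal point, pixels), "origin" and "rotation" of the camera in the world. Camera axes: x right, y down, z forward; pixel columns grow to the right and rows downward; lengths in m; the calibration is good to about 2 mm. The wrist camera is an equidistant fisheye: a pixel r from the principal point sees the ray r / f radians off the axis. A picture is of the moment at which its call begins: read the wrist's pose just before it. camera_info takes no time and is no camera call; for the wrist camera it gives the pose at the moment of the call.
- env.finish_job(): hands the job in; it is judged then, once.
The state is a dict: "t": time; "joint_positions": joint angles; "qvel": joint speeds; "effort": joint torques, N m; "position": TCP position; "eef_rot": TCP orientation; "contact_force": force on the tool from outside, world axes, zero at the start; "wrist_torque": the same for the moment, N m; "opening": finger opening in m; "grip_force": force on a finger pad.
Only numpy, scipy, OpenCV 4.12 (cv2) and the standard library are available. Lean on these libraries where they do the work, as an engineer would, in place of code of your own. Each camera call takes 0.05 s, during which the arm holds its last target. There are 200 camera calls.

TASK

The thin slate board lies flat on the teak shelf and is too thin to get a nail under. With your fingertips, push it towards the shelf's front edge (the long edge facing the robot) until it overhangs by 40 mm, so that the pale stripe across it lies right over that edge and parallel to it, then leave it lying there and move clear. Only slide it: do not lift, carry or tip it, and leave the other kitchen things where they stand, without knocking or lifting any.

Things in the scene. Friction and masses are not known exactly. Their poses are not given: they have to be found in the camera images.
- slate: thin dark grey slate board, loose, flat on the shelf: 120 mm (own x) by 140 mm (own y), 7 mm thick, 0.22 to 0.45 kg, too wide to be gripped across. Origin: centre of its underside. Its -x side is the front, to end up overhanging; fingers can push on its 140 mm back side (+x). It starts fully on the shelf, front at its nearest corner 15 to 75 mm back from the shelf's edge and turned up to 0.3 rad from square with it.
- stripe (a point): centre of the pale stripe (14 mm wide, running along the board's y over its full width), on the board's top face 20 mm to the -x side of the board's centre, that is 40 mm from its front side; axes as the board's
- shelf: fixed teak shelf board on two low end supports, standing on the counter: top face flat, level and bare of rims, 320 mm deep (own x), 720 mm wide (own y), 20 mm thick, its top 80 mm above the counter. Origin: on the counter, straight below the middle of its front edge; +x runs from the front edge (which faces the robot) to its back, y along the edge. Turned up to 0.22 rad.
- shelf_edge (a point): middle of the shelf's front edge, at the height of the top face (80 mm above the counter); axes as the shelf's: the board is to be pushed along -x. On the counter beside the robot, short of the shelf, a copper tumbler 90 mm high stands 0.28 to 0.38 m to the right and a pink sieve 40 mm high lies 0.39 to 0.46 m to the left: keep above them.
- dabba: closed round stainless steel spice box (masala dabba), 170 mm across, 68 mm high, loose, near one end of the shelf; origin: centre of its underside. Leave alone.
- jar: glass jar with wire clamp lid and orange gasket, 96 mm across with the wires, 125 mm high, loose, near the other end of the shelf; origin: centre of its underside. Leave alone.
- eggcup: white ceramic egg cup, 48 mm across, 60 mm high, loose, on the shelf near its front edge, to one side of the slate board; origin: centre of its underside. Leave alone.
- katori: small steel bowl, 68 mm across, 32 mm high, loose, on the shelf near its front edge, to the other side of the slate board; origin: centre of its underside. Leave alone.
Things that resemble listed ones, but are neither listed nor needed, are in the scene too. What is meant by the slate is not green, and is the larger of those in its own colour.

How it is judged:
By the outcome, as a careful person would: the job done as asked, in the order asked, and still so for the second after the job is handed in, with the robot touching nothing.
It also fails if it takes over 40 s, if anything falls off the work surface, if the arm or the gripper's body presses on something with over 40 N, if the wrist force passes 120 N, or if a joint passes its speed limit or range.

## Working session

There is one attempt and no reset: what is moved stays moved. The work goes in short steps, Python scripts to look and compute and a tool call to move; the robot and the scene stay as the last step left them, time stands still between calls to the robot, and variables do not carry over. Pictures are saved under pics/ and viewed, at most 10 in all, crops included, and the job is handed in when it is done.

Besides the shell and the picture viewer there is one more tool, called after "Emit:" in YAML: its name, and indented under it one key for each argument. arm_command: Moves the arm, as the interface text tells. Its arguments: {"type":"object","properties":{"targets":{"type":"array","items":{"type":"object","properties":{"travel":{"type":"array","items":{"type":"number","minimum":-1,"maximum":1}},"dr":{"type":"array","items":{"type":"number","minimum":-1,"maximum":1}},"gripper":{"type":"number"}}}},"squeeze":{"type":"number"}},"required":["targets"]}

```bash
mkdir -p pics; python3 - <<'E'
from workcell import env
import cv2
for n in("top","scene"):
    cv2.imwrite(f"pics/{n}0.png",env.snapshot(n)); i=env.camera_info(n); print(n,i)
s=env.read_state();print(s["t"],s["position"],s["eef_rot"],s["contact_force"])
E
```

```text
top {'fovy': 49.815139654965485, 'cx': 259.32012881709034, 'cy': 191.32874636630544, 'origin': array([0.47567926, 0.02600056, 0.94592903]), 'rotation': array([-2.18706477,  2.20032447, -0.05802276])}
scene {'fovy': 48.64190782746966, 'cx': 254.76412703062667, 'cy': 193.47790866084105, 'origin': array([1.04172576, 0.20141406, 0.94727338]), 'rotation': array([-1.55876614, -2.25768608,  0.63975284])}
0.1 [ 0.22006038 -0.58493888  0.40421975] [-3.08990808e+00 -5.61950906e-01  1.75440274e-04] [0.43219432 0.38228349 0.23921663]
```

View pics/top0.png

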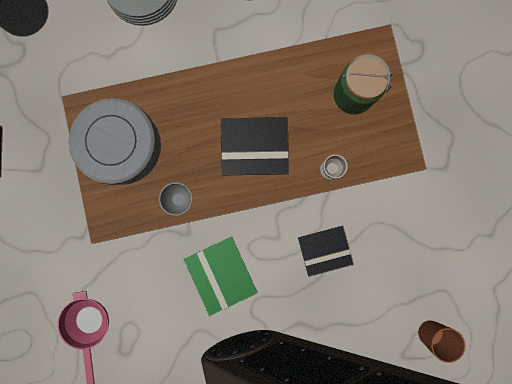

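View pics/scene0.png

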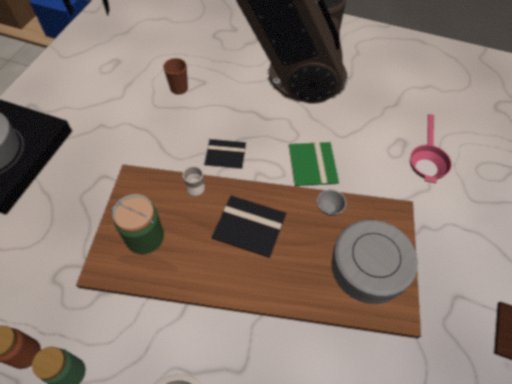

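The top view shows three boards: a dark one on the shelf at (255,146), a small dark one on the counter at (326,250), and a green one at (220,275). I choose the one on the shelf at (255,146), since it isn't green and is the larger of the dark ones. The egg cup is at (334,167), the katori at (176,198), the jar at (365,85) and the dabba at (113,140).

```bash
cat > h.py <<'E'
import numpy as np,cv2
from workcell import env
from scipy.spatial.transform import Rotation as R
def px2w(n,uv,z):
    i=env.camera_info(n);f=192/np.tan(np.radians(i["fovy"]/2))
    M=R.from_rotvec(i["rotation"]).as_matrix();o=i["origin"]
    d=np.c_[(np.atleast_2d(uv)-[i["cx"],i["cy"]])/f,np.ones(len(np.atleast_2d(uv)))]@M.T
    return o+d*((z-o[2])/d[:,2])[:,None]
def comp(m,seed):
    k,l=cv2.connectedComponents(m.astype(np.uint8));return l==l[seed[1],seed[0]]
def edge(im):
    # wood/counter boundary along front edge: column-wise max gradient near the line
    hsv=cv2.cvtColor(im,cv2.COLOR_BGR2HSV);P=[]
    sat=hsv[...,1].astype(float)
    for c in list(range(100,160))+list(range(195,320))+list(range(350,420)):
        r0=int(243-(c-91)*74/334);s=sat[r0-8:r0+9,c]
        g=-np.diff(s);g[g<0]=0;k=g.argmax();w=g[max(k-1,0):k+2]
        P.append((c,r0-8+max(k-1,0)+.5+(w*np.arange(len(w))).sum()/w.sum()))
    return np.array(P)
def line(w):
    vx,vy,x,y=cv2.fitLine(w[:,:2].astype(np.float32),cv2.DIST_HUBER,0,.001,.001).ravel()
    if vy<0:vx,vy=-vx,-vy
    return np.array([x,y]),np.array([vx,vy])
def measure(im,seed=(255,135),stripe=(255,156)):
    g=im.max(2); sl=comp(g<75,seed); hs=cv2.cvtColor(im,cv2.COLOR_BGR2HSV)
    st=comp(g>130,stripe); m=(sl|st|comp(g<75,(stripe[0],stripe[1]+11))).astype(np.uint8)
    m=cv2.morphologyEx(m,cv2.MORPH_CLOSE,np.ones((5,5)))
    c=max(cv2.findContours(m,0,2)[0],key=cv2.contourArea)
    w=px2w("top",c[:,0],.087);r=cv2.minAreaRect((w[:,:2]*1000).astype(np.float32))
    ys,xs=np.nonzero(st);ws=px2w("top",np.c_[xs,ys],.087);sp,sd=line(ws)
    ep,ed=line(px2w("top",edge(im),.08))
    return r,ws.mean(0)[:2],sd,ep,ed
def report(im,**k):
    r,sc,sd,ep,ed=measure(im,**k);n=np.array([ed[1],-ed[0]]);  # into shelf (+x)
    print("rect mm",r);print("box",cv2.boxPoints(r).round(0).tolist())
    print("stripe c",sc,"yaw",np.arctan2(-sd[0],sd[1]));print("edge p",ep,"yaw",np.arctan2(-ed[0],ed[1]))
    print("stripe dist behind edge mm",1000*(sc-ep)@n,"rel yaw",np.arctan2(-sd[0],sd[1])-np.arctan2(-ed[0],ed[1]))
E
python3 - <<'E'
from h import *
im=cv2.imread("pics/top0.png");report(im)
print(px2w("top",[(334,160),(176,192)],.11).round(3), px2w("top",[(334,160),(176,192)],.14).round(3))
cv2.imwrite("pics/crop.png",cv2.resize(im[95:215,160:360],None,fx=4,fy=4)[:,:800])
s=env.read_state();print(R.from_rotvec(s["eef_rot"]).as_matrix().round(3))
E
```

```text
rect mm ((617.501953125, 36.37970733642578), (120.88028717041016, 140.87966918945312), 0.694929838180542)
box [[556.0, 106.0], [558.0, -35.0], [679.0, -33.0], [677.0, 108.0]]
stripe c [0.59819178 0.03722011] yaw 0.0026472372
edge p [0.49338317 0.02071152] yaw 0.21327993
stripe dist behind edge mm 105.92816550690839 rel yaw -0.2106327
[[ 0.584 -0.126  0.11 ]
 [ 0.52   0.195  0.11 ]] [[ 0.58  -0.12   0.14 ]
 [ 0.519  0.189  0.14 ]]
[[ 0.936  0.352 -0.   ]
 [ 0.352 -0.936  0.001]
 [ 0.    -0.001 -1.   ]]
```

View pics/crop.png

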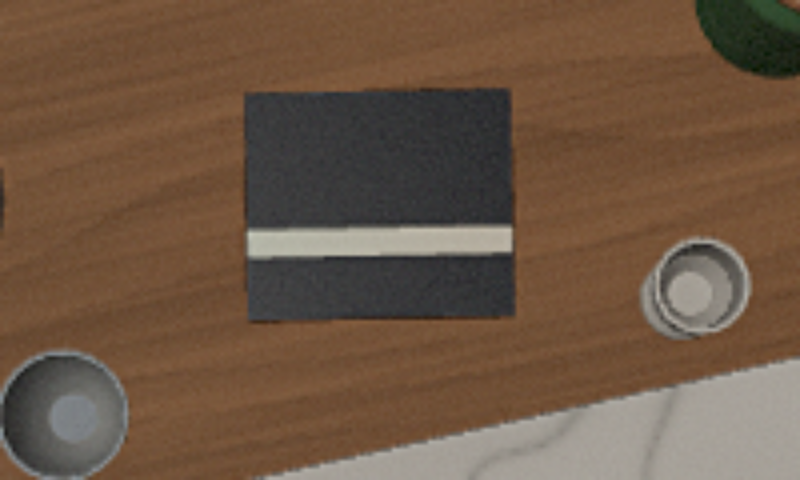

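The crop confirms the choice: a dark board flat on the shelf, with the pale stripe on the robot side at crop (380,241). The gap to the egg cup and katori is clear. I'll move above the board's back side and square the tool with it on the way.

Emit:
arm_command:
  targets:
    - {"travel": [1, -0.6, 0], "dr": [0, 0, 1], "gripper": 80}
    - {"travel": [1, -0.7, 0], "dr": [0, 0, 1], "gripper": 80}
    - {"travel": [1, -0.8, 0], "dr": [0, 0, 1], "gripper": 80}
    - {"travel": [0.9, -0.9, 0], "dr": [0, 0, 1], "gripper": 80}
    - {"travel": [0.8, -1, 0], "dr": [0, 0, 1], "gripper": 80}

```text
t: 0.6
position: [0.3335, -0.4351, 0.4045]
eef_rot: [-3.141, -0.012, 0.0]
contact_force: [1.1, -0.9, 0.5]
opening: 0.0802
grip_force: 0.0
```

Emit:
arm_command:
  targets:
    - {"travel": [0.75, -1, 0], "dr": [0, 0, 0.1], "gripper": 80}
    - {"travel": [0.75, -1, 0], "dr": [0, 0, 0], "gripper": 80}
    - {"travel": [0.75, -1, 0], "dr": [0, 0, 0], "gripper": 80}
    - {"travel": [0.75, -1, 0], "dr": [0, 0, 0], "gripper": 80}
    - {"travel": [0.75, -1, 0], "dr": [0, 0, 0], "gripper": 80}

```text
t: 1.1
position: [0.4452, -0.2844, 0.4046]
eef_rot: [-3.141, -0.006, 0.0]
contact_force: [-0.3, -0.2, -0.6]
opening: 0.0798
grip_force: 0.0
```

Emit:
arm_command:
  targets:
    - {"travel": [0.8, -1, 0], "dr": [0, 0, 0], "gripper": 80}
    - {"travel": [0.8, -1, 0], "dr": [0, 0, 0], "gripper": 80}
    - {"travel": [0.8, -1, 0], "dr": [0, 0, 0], "gripper": 80}
    - {"travel": [0.8, -1, 0], "dr": [0, 0, 0], "gripper": 80}
    - {"travel": [0.8, -1, 0], "dr": [0, 0, 0], "gripper": 80}

```text
t: 1.6
position: [0.5647, -0.1339, 0.4045]
eef_rot: [-3.142, -0.006, 0.001]
contact_force: [0.3, 0.2, -0.2]
opening: 0.0797
grip_force: 0.0
```

Emit:
arm_command:
  targets:
    - {"travel": [0.8, -1, 0], "dr": [0, 0, 0], "gripper": 80}
    - {"travel": [0.8, -1, 0], "dr": [0, 0, 0], "gripper": 80}
    - {"travel": [0.8, -1, 0], "dr": [0, 0, 0], "gripper": 80}
    - {"travel": [0.8, -1, 0], "dr": [0, 0, 0], "gripper": 80}
    - {"travel": [0.8, -1, 0], "dr": [0, 0, 0], "gripper": 80}

```text
t: 2.1
position: [0.6842, 0.0166, 0.4043]
eef_rot: [3.142, 0.006, -0.001]
contact_force: [0.0, -0.3, 0.3]
opening: 0.0799
grip_force: 0.0
```

Emit:
arm_command:
  targets:
    - {"travel": [0, 0, 0], "dr": [0, 0, 0], "gripper": 80}
    - {"travel": [0, 0, 0], "dr": [0, 0, 0], "gripper": 80}

```text
t: 2.3
position: [0.6834, 0.0157, 0.4039]
eef_rot: [3.141, 0.008, -0.002]
contact_force: [-0.3, 0.1, -0.5]
opening: 0.0798
grip_force: 0.0
```

```bash
python3 - <<'E'
from h import *
cv2.imwrite("pics/w1.png",env.snapshot("wrist"))
E
```

```text
(no output)
```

View pics/w1.png

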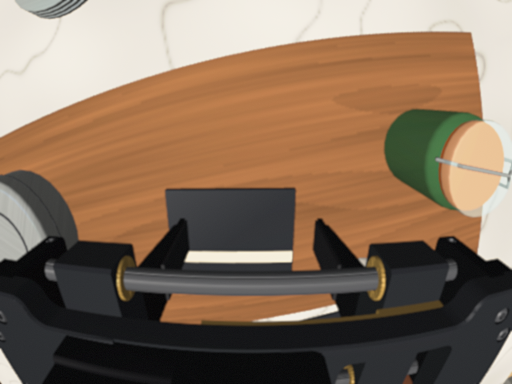

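The wrist view shows the slate's back side at row 190, columns 167 to 295, with free wood behind it and the jar well to the right. I'll move behind the back side and cross-check its position with the wrist camera.

Emit:
arm_command:
  targets:
    - {"travel": [0.9, -0.7, 0], "dr": [0, 0, 0], "gripper": 80}
    - {"travel": [0.0, 0, 1], "dr": [0, 0, 0], "gripper": 80}
    - {"travel": [0, 0, 0.5], "dr": [0, 0, 0], "gripper": 80}
    - {"travel": [0, 0, 0], "dr": [0, 0, 0], "gripper": 80}

```text
t: 2.75
position: [0.7096, 0.0352, 0.3573]
eef_rot: [3.142, 0.004, -0.008]
contact_force: [-0.4, -0.1, -0.2]
opening: 0.08
grip_force: 0.0
```

```bash
cat >> h.py <<'E'
def wr2w(uv,z,i):
    f=192/np.tan(np.radians(i["fovy"]/2));d=np.atleast_2d(uv)-[i["cx"],i["cy"]]
    r=np.linalg.norm(d,axis=1);t=r/f
    c=np.c_[d*(np.sin(t)/r)[:,None],np.cos(t)]@R.from_rotvec(i["rotation"]).as_matrix().T
    return i["origin"]+c*((z-i["origin"][2])/c[:,2])[:,None]
E
python3 - <<'E'
from h import *
i=env.camera_info("wrist");s=env.read_state();im=env.snapshot("wrist")
print(s["position"],s["eef_rot"])
g=cv2.cvtColor(im,cv2.COLOR_BGR2HSV)[...,1].astype(float)
P=[]
for c in range(130,330):
    col=g[120:235,c];d=-(col[3:]-col[:-3]);k=d.argmax()
    if d[k]>50:P.append((c,120+k+1.5))
P=np.array(P);w=wr2w(P,.087,i);p,d=line(w)
print(len(P),P[0],P[-1],"back",w[[0,len(w)//2,-1]].round(4).tolist(),"yaw",np.arctan2(-d[0],d[1]),"residual",np.abs((w[:,:2]-p)@[d[1],-d[0]]).max())
E
```

```text
[0.70958136 0.03515787 0.35728965] [ 3.14156648  0.00409836 -0.00765806]
162 [168.  232.5] [329.  229.5] back [[0.6723, 0.1127, 0.087], [0.6787, 0.0356, 0.087], [0.6759, -0.0399, 0.087]] yaw 0.01271768 residual 0.009015617391565811
```

Emit:
arm_command:
  targets:
    - {"travel": [0, 0, 0.8], "dr": [0, 0, 0], "gripper": 80}
    - {"travel": [0, 0, 0.8], "dr": [0, 0, 0], "gripper": 80}
    - {"travel": [0, 0, 0.7], "dr": [0, 0, 0], "gripper": 80}
    - {"travel": [0, 0, 0.3], "dr": [0, 0, 0], "gripper": 80}
    - {"travel": [0, 0, 0.1], "dr": [0, 0, 0], "gripper": 80}

```text
t: 3.3
position: [0.7103, 0.0358, 0.279]
eef_rot: [3.141, 0.005, -0.0]
contact_force: [-0.0, -0.3, -0.0]
opening: 0.0801
grip_force: 0.0
```

Emit:
arm_command:
  targets:
    - {"travel": [0, 0, 0], "dr": [0, 0, 0], "gripper": 80}
    - {"travel": [0, 0, 0], "dr": [0, 0, 0], "gripper": 80}

```text
t: 3.5
position: [0.7105, 0.0361, 0.2801]
eef_rot: [3.141, 0.006, 0.003]
contact_force: [-0.2, 0.8, 0.3]
opening: 0.0802
grip_force: 0.0
```

Emit:
arm_command:
  targets:
    - {"travel": [0, 0, 0.1], "dr": [0, 0, 0], "gripper": 80}
    - {"travel": [0, 0, 0.1], "dr": [0, 0, 0], "gripper": 80}
    - {"travel": [0, 0, 0.05], "dr": [0, 0, 0], "gripper": 80}
    - {"travel": [0, 0, 0], "dr": [0, 0, 0], "gripper": 80}

```text
t: 3.9
position: [0.7102, 0.0363, 0.2709]
eef_rot: [3.142, 0.006, -0.001]
contact_force: [-0.3, 1.2, -0.8]
opening: 0.0796
grip_force: 0.0
```

Emit:
arm_command:
  targets:
    - {"travel": [0, 0, 0], "dr": [0, 0, 0], "gripper": 80}

```text
t: 4.0
position: [0.7103, 0.0363, 0.2712]
eef_rot: [3.142, 0.006, -0.0]
contact_force: [0.9, 0.2, 0.0]
opening: 0.08
grip_force: 0.0
```

Emit:
arm_command:
  targets:
    - {"travel": [0, 0, 0], "dr": [0, 0, 0], "gripper": 80}

```text
t: 4.1
position: [0.7103, 0.0363, 0.2713]
eef_rot: [3.141, 0.006, 0.0]
contact_force: [-0.4, -0.5, -0.7]
opening: 0.0802
grip_force: 0.0
```

Tips are about 1 mm above the shelf with no contact force. I'll lift 1 mm and approach the back side.

Emit:
arm_command:
  targets:
    - {"travel": [-0.2, 0, -0.03], "dr": [0, 0, 0], "gripper": 80}
    - {"travel": [-0.2, 0, 0], "dr": [0, 0, 0], "gripper": 80}
    - {"travel": [-0.2, 0, 0], "dr": [0, 0, 0], "gripper": 80}
    - {"travel": [-0.1, 0, 0], "dr": [0, 0, 0], "gripper": 80}
    - {"travel": [-0.05, 0, 0], "dr": [0, 0, 0], "gripper": 80}

```text
t: 4.6
position: [0.6875, 0.0362, 0.2723]
eef_rot: [3.141, 0.006, 0.001]
contact_force: [1.1, 0.2, -0.3]
opening: 0.0798
grip_force: 0.4
```

Emit:
arm_command:
  targets:
    - {"travel": [-0.22, -0.03, 0], "dr": [0, 0, -0.19], "gripper": 80}
    - {"travel": [-0.22, -0.03, 0], "dr": [0, 0, -0.19], "gripper": 80}
    - {"travel": [-0.22, -0.03, 0], "dr": [0, 0, -0.19], "gripper": 80}

```text
t: 4.9
position: [0.6674, 0.0386, 0.2723]
eef_rot: [3.141, 0.07, 0.001]
contact_force: [1.0, -0.6, -0.4]
opening: 0.08
grip_force: 0.9
```

```bash
python3 - <<'E'
from h import *
im=env.snapshot("wrist");cv2.imwrite("pics/w2.png",im)
E
```

```text
(no output)
```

View pics/w2.png

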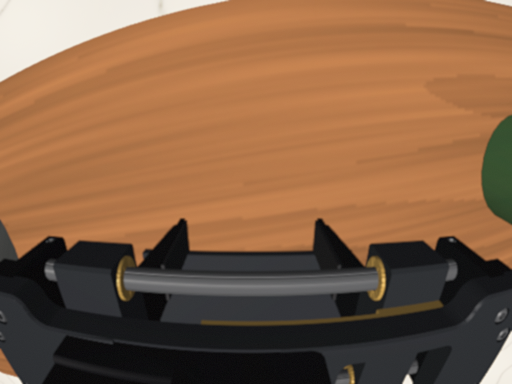

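The wrist view shows both fingertips at the slate's back side (row ~252), and the board is sliding with them. I'll continue along the arc.

Emit:
arm_command:
  targets:
    - {"travel": [-0.22, -0.03, 0], "dr": [0, 0, -0.19], "gripper": 80}
    - {"travel": [-0.22, -0.03, 0], "dr": [0, 0, -0.19], "gripper": 80}
    - {"travel": [-0.22, -0.03, 0], "dr": [0, 0, -0.19], "gripper": 80}
    - {"travel": [-0.22, -0.03, 0], "dr": [0, 0, -0.19], "gripper": 80}
    - {"travel": [-0.22, -0.03, 0], "dr": [0, 0, -0.19], "gripper": 80}

```text
t: 5.45
position: [0.6341, 0.0407, 0.2722]
eef_rot: [3.137, 0.174, 0.0]
contact_force: [2.5, -0.1, 0.5]
opening: 0.0799
grip_force: 0.9
```

Emit:
arm_command:
  targets:
    - {"travel": [-0.22, -0.03, 0], "dr": [0, 0, -0.2], "gripper": 80}
    - {"travel": [-0.22, -0.03, 0], "dr": [0, 0, -0.2], "gripper": 80}
    - {"travel": [-0.22, -0.03, 0], "dr": [0, 0, -0.2], "gripper": 80}
    - {"travel": [-0.18, -0.03, 0], "dr": [0, 0, -0.2], "gripper": 80}
    - {"travel": [0, 0, 0], "dr": [0, 0, 0], "gripper": 80}

```text
t: 5.95
position: [0.6085, 0.041, 0.2721]
eef_rot: [3.131, 0.261, -0.002]
contact_force: [0.2, -0.1, -0.2]
opening: 0.0799
grip_force: 0.0
```

```bash
python3 - <<'E'
from h import *
s=env.read_state();print(s["position"],s["eef_rot"],2*np.arctan2(s["eef_rot"][1],s["eef_rot"][0]))
im=env.snapshot("top");cv2.imwrite("pics/t2.png",im)
cv2.imwrite("pics/t2c.png",cv2.resize(im[120:280,140:360],None,fx=3.5,fy=3.5))
E
```

```text
[0.60851665 0.0410293  0.27208122] [ 3.13070491e+00  2.61194928e-01 -1.74018913e-03] 0.166474600533283
```

View pics/t2c.png

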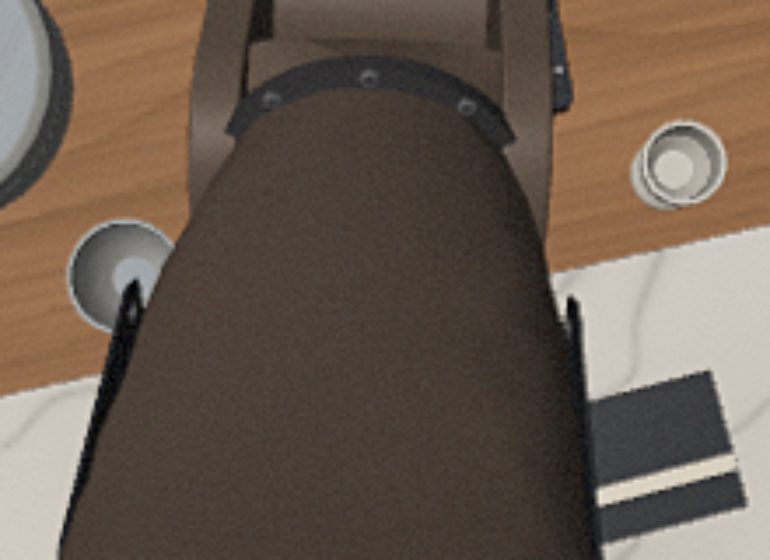

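The arm hides the board from the top camera, while the katori and egg cup stand untouched. I'll push most of the rest, stop about 6 mm short, then back off and measure.

Emit:
arm_command:
  targets:
    - {"travel": [-0.18, -0.03, 0], "dr": [0, 0, -0.22], "gripper": 80}
    - {"travel": [-0.18, -0.03, 0], "dr": [0, 0, -0.22], "gripper": 80}
    - {"travel": [-0.18, -0.03, 0], "dr": [0, 0, -0.22], "gripper": 80}
    - {"travel": [-0.1, 0, 0], "dr": [0, 0, 0], "gripper": 80}
    - {"travel": [0, 0, 0], "dr": [0, 0, 0], "gripper": 80}

```text
t: 6.5
position: [0.5894, 0.0401, 0.2721]
eef_rot: [3.124, 0.332, -0.001]
contact_force: [0.3, 1.2, 0.4]
opening: 0.0798
grip_force: 0.0
```

```bash
python3 - <<'E'
from h import *
s=env.read_state();print(s["position"],2*np.arctan2(s["eef_rot"][1],s["eef_rot"][0]))
i=env.camera_info("scene")
im=env.snapshot("scene");cv2.imwrite("pics/s2.png",im)
cv2.imwrite("pics/s2c.png",cv2.resize(im[130:280,150:360],None,fx=3.8,fy=3.8))
E
```

```text
[0.58941435 0.04005545 0.27208191] 0.21168187841692768
```

View pics/s2c.png

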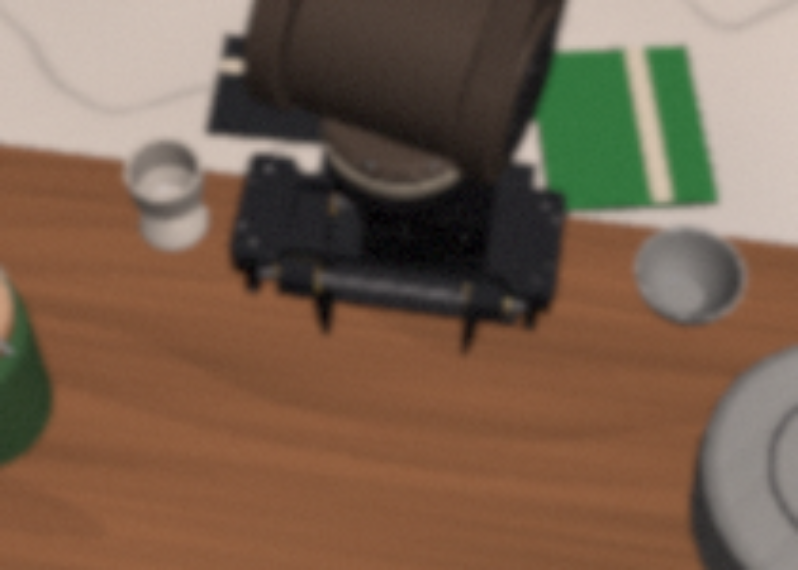

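Both tips stand at the board's back side and the egg cup and katori haven't moved. The body hides the stripe, so I'll back off, lift and swing right to measure.

Emit:
arm_command:
  targets:
    - {"travel": [0.6, 0, 0], "dr": [0, 0, 0], "gripper": 80}
    - {"travel": [0, 0, -1], "dr": [0, 0, 0], "gripper": 80}
    - {"travel": [0, 0, -1], "dr": [0, 0, 0], "gripper": 80}
    - {"travel": [0, 0, -1], "dr": [0, 0, 0], "gripper": 80}
    - {"travel": [0, 0, -1], "dr": [0, 0, 0], "gripper": 80}

```text
t: 7.05
position: [0.6074, 0.0439, 0.3932]
eef_rot: [3.124, 0.332, -0.001]
contact_force: [-1.4, 0.4, -0.3]
opening: 0.0798
grip_force: 0.0
```

Emit:
arm_command:
  targets:
    - {"travel": [0, 0, -1], "dr": [0, 0, 0], "gripper": 80}
    - {"travel": [-0.5, 1, -0.3], "dr": [0, 0, 0], "gripper": 80}
    - {"travel": [-0.5, 1, 0], "dr": [0, 0, 0], "gripper": 80}
    - {"travel": [-0.5, 1, 0], "dr": [0, 0, 0], "gripper": 80}
    - {"travel": [-0.5, 1, 0], "dr": [0, 0, 0], "gripper": 80}

```text
t: 7.55
position: [0.5736, -0.0871, 0.4312]
eef_rot: [3.124, 0.332, -0.0]
contact_force: [0.4, 1.0, -0.6]
opening: 0.08
grip_force: 0.0
```

Emit:
arm_command:
  targets:
    - {"travel": [-0.5, 1, 0], "dr": [0, 0, 0], "gripper": 80}
    - {"travel": [-0.5, 1, 0], "dr": [0, 0, 0], "gripper": 80}
    - {"travel": [-0.5, 1, 0], "dr": [0, 0, 0], "gripper": 80}
    - {"travel": [-0.5, 1, 0], "dr": [0, 0, 0], "gripper": 80}
    - {"travel": [-0.5, 1, 0], "dr": [0, 0, 0], "gripper": 80}

```text
t: 8.05
position: [0.5318, -0.2497, 0.4311]
eef_rot: [-3.124, -0.332, 0.0]
contact_force: [-0.4, -0.7, 0.2]
opening: 0.08
grip_force: 0.0
```

Emit:
arm_command:
  targets:
    - {"travel": [-0.5, 1, 0], "dr": [0, 0, 0], "gripper": 80}
    - {"travel": [-0.5, 1, 0], "dr": [0, 0, 0], "gripper": 80}

```text
t: 8.25
position: [0.515, -0.3147, 0.4311]
eef_rot: [-3.124, -0.332, 0.001]
contact_force: [0.3, -0.4, 0.9]
opening: 0.0797
grip_force: 0.0
```

```bash
python3 - <<'E'
from h import *
im=env.snapshot("top");cv2.imwrite("pics/t3.png",im)
cv2.imwrite("pics/t3c.png",cv2.resize(im[120:270,160:360],None,fx=3.8,fy=3.8))
E
```

```text
(no output)
```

View pics/t3c.png

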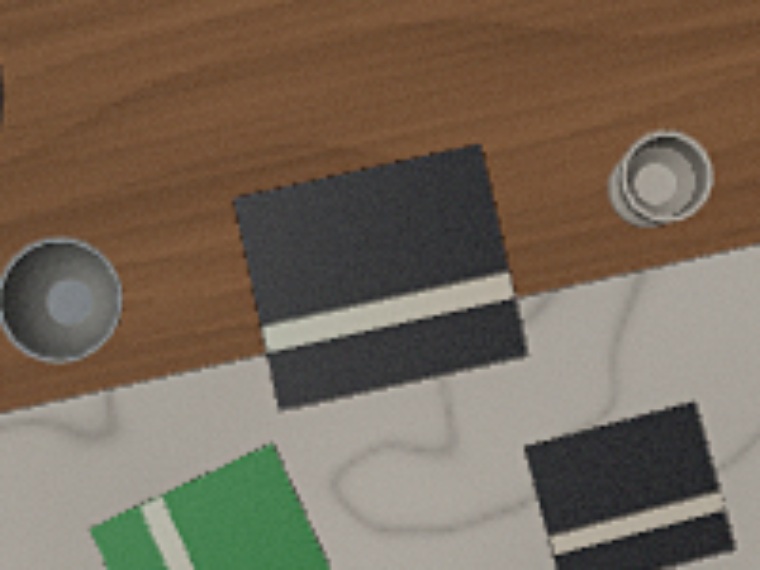

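The crop shows the board turned nearly parallel with the edge, its stripe centre at image (262,202), a few mm behind the edge. I'll compute the rest.

```bash
sed -i 's/range(195,320)/range(196,222)/; s/range(350,420)/range(305,420)/' h.py; cat > m.py <<'E'
from h import *
import sys
im=cv2.imread(sys.argv[1]);sx,sy=int(sys.argv[2]),int(sys.argv[3])
report(im,seed=(sx-3,sy-17),stripe=(sx,sy))
r,sc,sd,ep,ed=measure(im,seed=(sx-3,sy-17),stripe=(sx,sy))
n=np.array([ed[1],-ed[0]])
w=px2w("top",edge(im),.08)[:,:2];print("edge resid rms",((w-ep)@n).std()*1e3,"left/right mean",((w-ep)@n)[:80].mean()*1e3,((w-ep)@n)[86:].mean()*1e3)
wl=w[w[:,0]<.48+.03];p,d=line(wl);print("left-only edge yaw",np.arctan2(-d[0],d[1]),"stripe dist",1e3*(sc-p)@[d[1],-d[0]])
c=np.array(r[0])/1e3;print("centre dist (want 20)",1e3*(c-ep)@n)
E
python3 m.py pics/t3.png 262 202
```

```text
rect mm ((520.4225463867188, 25.92131805419922), (118.90249633789062, 140.66490173339844), 12.117528915405273)
box [[448.0, 82.0], [477.0, -55.0], [593.0, -30.0], [564.0, 107.0]]
stripe c [0.5003581  0.02196582] yaw 0.21219298
edge p [ 0.5192637 -0.0987507] yaw 0.21335217
stripe dist behind edge mm 7.083251567243663 rel yaw -0.0011591911
edge resid rms 0.15977149360746332 left/right mean 0.024560488049781448 -0.010431480394219542
left-only edge yaw 0.21313794 stripe dist 7.129239275321361
centre dist (want 20) 27.530296654670703
```

The stripe is 7.1 mm short, with a yaw error of about 1 mrad. I'll reverse the path to just behind the back side.

Emit:
arm_command:
  targets:
    - {"travel": [0.5, -1, 0], "dr": [0, 0, 0], "gripper": 80}
    - {"travel": [0.5, -1, 0], "dr": [0, 0, 0], "gripper": 80}
    - {"travel": [0.5, -1, 0], "dr": [0, 0, 0], "gripper": 80}
    - {"travel": [0.5, -1, 0], "dr": [0, 0, 0], "gripper": 80}
    - {"travel": [0.5, -1, 0], "dr": [0, 0, 0], "gripper": 80}

```text
t: 8.8
position: [0.5575, -0.1496, 0.4311]
eef_rot: [-3.124, -0.332, 0.001]
contact_force: [0.1, 0.7, -0.3]
opening: 0.0801
grip_force: 0.0
```

Emit:
arm_command:
  targets:
    - {"travel": [0.5, -1, 0], "dr": [0, 0, 0], "gripper": 80}
    - {"travel": [0.5, -1, 0], "dr": [0, 0, 0], "gripper": 80}
    - {"travel": [0.5, -1, 0], "dr": [0, 0, 0], "gripper": 80}
    - {"travel": [0.5, -1, 0], "dr": [0, 0, 0], "gripper": 80}
    - {"travel": [0.5, -1, 0], "dr": [0, 0, 0], "gripper": 80}

```text
t: 9.3
position: [0.5993, 0.013, 0.4311]
eef_rot: [3.124, 0.332, -0.001]
contact_force: [0.1, -0.0, 0.5]
opening: 0.0802
grip_force: 0.0
```

Emit:
arm_command:
  targets:
    - {"travel": [0.5, -1, 0], "dr": [0, 0, 0], "gripper": 80}
    - {"travel": [0, 0, 0], "dr": [0, 0, 0], "gripper": 80}
    - {"travel": [0, 0, 0], "dr": [0, 0, 0], "gripper": 80}

```text
t: 9.6
position: [0.6074, 0.0445, 0.4309]
eef_rot: [3.124, 0.334, -0.001]
contact_force: [0.3, 0.2, 0.7]
opening: 0.0799
grip_force: 0.0
```

Emit:
arm_command:
  targets:
    - {"travel": [0, 0, 1], "dr": [0, 0, 0], "gripper": 80}
    - {"travel": [0, 0, 1], "dr": [0, 0, 0], "gripper": 80}
    - {"travel": [0, 0, 1], "dr": [0, 0, 0], "gripper": 80}
    - {"travel": [0, 0, 1], "dr": [0, 0, 0], "gripper": 80}
    - {"travel": [0, 0, 0.8], "dr": [0, 0, 0], "gripper": 80}

```text
t: 10.1
position: [0.6071, 0.0426, 0.2856]
eef_rot: [3.124, 0.33, -0.002]
contact_force: [0.1, -0.9, -0.9]
opening: 0.0801
grip_force: 0.0
```

Emit:
arm_command:
  targets:
    - {"travel": [0, 0, 0.3], "dr": [0, 0, 0], "gripper": 80}
    - {"travel": [0, 0, 0.18], "dr": [0, 0, 0], "gripper": 80}
    - {"travel": [0, 0, 0], "dr": [0, 0, 0], "gripper": 80}
    - {"travel": [0, 0, 0], "dr": [0, 0, 0], "gripper": 80}

```text
t: 10.5
position: [0.6077, 0.0437, 0.2738]
eef_rot: [3.124, 0.332, 0.002]
contact_force: [0.3, -0.3, -0.4]
opening: 0.0801
grip_force: 0.0
```

```bash
cat > n.py <<'E'
from h import *
s=env.read_state();p=s["position"];a=.2133
print(s["t"],p,"tcp n mm",1e3*(p[:2]-[0.5192637,-0.0987507])@[np.cos(a),np.sin(a)],"yaw",2*np.arctan2(s["eef_rot"][1],s["eef_rot"][0]))
E
python3 n.py; python3 -c "
import numpy as np;print(1e3*(np.array([.5894,.0401])-[0.5192637,-0.0987507])@[np.cos(.2133),np.sin(.2133)])"
```

```text
10.5 [0.60770383 0.0436868  0.27380303] tcp n mm 116.58793097238733 yaw 0.21158588495334438
97.93963374231001
```

Emit:
arm_command:
  targets:
    - {"travel": [-0.25, 0, 0.05], "dr": [0, 0, -0.02], "gripper": 80}
    - {"travel": [-0.25, 0, 0], "dr": [0, 0, 0], "gripper": 80}
    - {"travel": [-0.12, 0, 0], "dr": [0, 0, 0], "gripper": 80}
    - {"travel": [-0.1, 0, 0], "dr": [0, 0, 0], "gripper": 80}
    - {"travel": [-0.06, 0, 0], "dr": [0, 0, 0], "gripper": 80}

```text
t: 11.0
position: [0.5846, 0.0389, 0.2716]
eef_rot: [3.124, 0.334, 0.002]
contact_force: [2.2, 0.1, 1.4]
opening: 0.08
grip_force: 0.9
```

Emit:
arm_command:
  targets:
    - {"travel": [-0.04, 0, 0], "dr": [0, 0, 0], "gripper": 80}
    - {"travel": [0, 0, 0], "dr": [0, 0, 0], "gripper": 80}
    - {"travel": [0, 0, 0], "dr": [0, 0, 0], "gripper": 80}

```text
t: 11.3
position: [0.5836, 0.0387, 0.2713]
eef_rot: [3.124, 0.334, 0.001]
contact_force: [2.3, -0.0, 1.9]
opening: 0.08
grip_force: 1.0
```

```bash
python3 n.py
```

```text
11.3 [0.5836134  0.03871761 0.27130999] tcp n mm 91.99153770983185 yaw 0.21325425402531126
```

Emit:
arm_command:
  targets:
    - {"travel": [-0.03, 0, -0.02], "dr": [0, 0, 0], "gripper": 80}
    - {"travel": [-0.015, 0, 0], "dr": [0, 0, 0], "gripper": 80}
    - {"travel": [0, 0, 0], "dr": [0, 0, 0], "gripper": 80}
    - {"travel": [0, 0, 0], "dr": [0, 0, 0], "gripper": 80}

```text
t: 11.7
position: [0.582, 0.0384, 0.2717]
eef_rot: [3.124, 0.334, -0.001]
contact_force: [-0.2, 0.9, 0.3]
opening: 0.0796
grip_force: 0.0
```

```bash
python3 n.py
```

```text
11.7 [0.58198571 0.03842451 0.27165844] tcp n mm 90.33869499605586 yaw 0.2132479389223156
```

Reached. I'll back off, lift clear, swing away and verify.

Emit:
arm_command:
  targets:
    - {"travel": [0.6, 0, 0], "dr": [0, 0, 0], "gripper": 80}
    - {"travel": [0, 0, -1], "dr": [0, 0, 0], "gripper": 80}
    - {"travel": [0, 0, -1], "dr": [0, 0, 0], "gripper": 80}
    - {"travel": [0, 0, -1], "dr": [0, 0, 0], "gripper": 80}
    - {"travel": [0, 0, -1], "dr": [0, 0, 0], "gripper": 80}

```text
t: 12.2
position: [0.5995, 0.0423, 0.3929]
eef_rot: [3.124, 0.334, -0.001]
contact_force: [-0.5, 0.3, 0.4]
opening: 0.0802
grip_force: 0.0
```

Emit:
arm_command:
  targets:
    - {"travel": [0, 0, -1], "dr": [0, 0, 0], "gripper": 80}
    - {"travel": [-0.5, 1, -0.3], "dr": [0, 0, 0], "gripper": 80}
    - {"travel": [-0.5, 1, 0], "dr": [0, 0, 0], "gripper": 80}
    - {"travel": [-0.5, 1, 0], "dr": [0, 0, 0], "gripper": 80}
    - {"travel": [-0.5, 1, 0], "dr": [0, 0, 0], "gripper": 80}

```text
t: 12.7
position: [0.5658, -0.0888, 0.4309]
eef_rot: [3.124, 0.335, -0.0]
contact_force: [0.2, 0.1, 0.3]
opening: 0.0802
grip_force: 0.0
```

Emit:
arm_command:
  targets:
    - {"travel": [-0.5, 1, 0], "dr": [0, 0, 0], "gripper": 80}
    - {"travel": [-0.5, 1, 0], "dr": [0, 0, 0], "gripper": 80}
    - {"travel": [-0.5, 1, 0], "dr": [0, 0, 0], "gripper": 80}
    - {"travel": [-0.5, 1, 0], "dr": [0, 0, 0], "gripper": 80}
    - {"travel": [-0.5, 1, 0], "dr": [0, 0, 0], "gripper": 80}

```text
t: 13.2
position: [0.5243, -0.2514, 0.4308]
eef_rot: [-3.124, -0.334, 0.001]
contact_force: [-0.0, 0.3, 0.7]
opening: 0.08
grip_force: 0.0
```

Emit:
arm_command:
  targets:
    - {"travel": [-0.5, 1, 0], "dr": [0, 0, 0], "gripper": 80}
    - {"travel": [-0.5, 1, 0], "dr": [0, 0, 0], "gripper": 80}
    - {"travel": [0, 0, 0], "dr": [0, 0, 0], "gripper": 80}
    - {"travel": [0, 0, 0], "dr": [0, 0, 0], "gripper": 80}

```text
t: 13.6
position: [0.508, -0.3155, 0.4305]
eef_rot: [-3.123, -0.332, 0.001]
contact_force: [-0.2, 0.6, -0.5]
opening: 0.0801
grip_force: 0.0
```

```bash
python3 - <<'E'
from h import *
im=env.snapshot("top");cv2.imwrite("pics/t4.png",im)
E
python3 m.py pics/t4.png 261 206
```

```text
rect mm ((531.8009033203125, 33.91668701171875), (1088.181884765625, 798.8242797851562), 89.67991638183594)
box [[129.0, -508.0], [928.0, -512.0], [934.0, 576.0], [135.0, 580.0]]
stripe c [0.50009505 0.05477579] yaw 0.46748418
edge p [ 0.4983055  -0.00197125] yaw 0.21329637
stripe dist behind edge mm 13.761360216706972 rel yaw 0.25418782
edge resid rms 0.1470780143614553 left/right mean 0.004772923436536001 -0.003254986447067351
left-only edge yaw 0.21321256 stripe dist 13.789816410757059
centre dist (want 20) 40.33320137853361
```

View pics/t4.png

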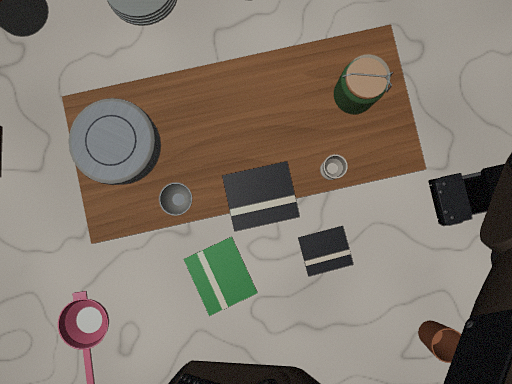

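The picture shows the stripe lying on the edge at about (263,206) and everything else in place. In the mask the stripe merged with the bright counter, so I'll measure from the dark parts only.

```bash
cat > m2.py <<'E'
from h import *
import sys
for f,x,y in (("pics/t3.png",262,202),("pics/t4.png",263,206)):
    im=cv2.imread(f);g=im.max(2)
    m=comp(g<75,(x-3,y-17))|comp(g<75,(x+2,y+12))
    ys,xs=np.nonzero(m);w=px2w("top",np.c_[xs,ys],.087)
    r=cv2.minAreaRect((w[:,:2]*1000).astype(np.float32));ep,ed=line(px2w("top",edge(im),.08));n=np.array([ed[1],-ed[0]])
    u=[(px2w("top",np.argwhere(comp(g<75,q))[:,::-1],.087)[:,:2]-ep)@n*1e3 for q in((x-3,y-17),(x+2,y+12))]
    print(r,"centre-20:",1e3*(np.array(r[0])/1e3-ep)@n-20,"rel yaw",np.radians(r[2])-np.arctan2(-ed[0],ed[1]),"stripe between",np.percentile(u[1],99),np.percentile(u[0],1),"ends",u[1].min(),u[0].max())
E
python3 m2.py
```

```text
((520.4225463867188, 25.92131805419922), (118.90249633789062, 140.66490173339844), 12.117528915405273) centre-20: 7.530296654670703 rel yaw -0.0018613967873787884 stripe between -1.1856484592927974 15.994230097056004 ends -32.002950465554854 87.10281736721157
((513.4280395507812, 24.2633056640625), (118.99652862548828, 140.6358642578125), 12.23444652557373) centre-20: 0.3332415913525004 rel yaw 0.00023500531229495025 stripe between -8.392485894195245 8.749557305000142 ends -39.1574078786913 79.84190007083645
```

The stripe is within about 0.3 mm of the edge and parallel to it, with about 40 mm of overhang, so I'll hand the job in.

```bash
python3 -c "
from workcell import env
print(env.finish_job())"
```

```text
the job is handed in; nothing more can be done
None
```

I slid the slate to the shelf's front edge and handed the job in: it overhangs about 40 mm, and the stripe measured within about 0.3 mm of the edge and parallel to it. The last top view, taken with the arm swung clear, shows everything else in place.

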